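# Start the shop's laminator warming with its rollers turning

### The arm

A 7-joint arm with a two-finger parallel gripper is mounted at the origin on the work surface. World frame = base frame: x ahead of the robot, y to its left, z up, the work surface at z = 0. Lengths are in m, angles in rad, forces in N, time in s.
With the tool pointing down it reaches from about 0.425 to 1.025 m from the base axis. Payload 9.4 kg.
Tool frame: the origin (TCP) lies at the very end of the fingers, on their centre line; the grasp point (between the pads) lies 19 mm behind it; z points along the fingers, y is the line along which they close (so a half turn about z gives the same grasp; the last joint's range is limited). The gripper opens to 93 mm and grips with 3 to 60 N. Pads are 15 mm wide; open, the fingers measure 128 mm over their backs; the gripper's body (75 mm by 188 mm) begins 65 mm behind the grasp point.
Start: joints at [1.059, 0.599, -0.003, 1.599, 0.002, 0.943, -0.08], TCP at [0.305, -0.658, 0.219] pointing down, gripper open.
Joint ranges: [-2.57, 2.57], [-0.35, 1.97], [-1.29, 1.29], [0.11, 2.56], [-1.05, 4.19], [0.11, 1.86], [-2.63, 2.63]. Speed limits (rad/s): [2.22, 2.22, 3.01, 3.01, 3.14, 3.14, 3.14].

### API

Orientations are given as a unit quaternion [x, y, z, w].
In Python, from station import monitor, camera, camera_params, arm, finder gives the robot as it stands.
- The arm moves only by the tool drive_tool, never from a script. Its arguments are lists of equal length, an entry for each row: "angular": the turn, a rotation vector about the tool's x, y, z in rad, a list of three; "slide": the shift along the tool's x, y, z in cm, a list of three; "gripper": the opening in per cent of the stroke, from 0 (shut) to 100 (fully open). A call has 1 to 12 rows; each row is the pose to reach, as a shift and turn from the pose commanded when the call began, along the tool's axes at that moment; what a row does not reach only later rows make up. A row lasts 1/10 s, in which the tool goes at most 50 mm and 8.59 degrees, less where a joint would pass 70% of its speed; a pose out of reach is approached as far as the arm can. A call with a gripper value outside its range is refused whole. The fingers move at their own pace and stop on an object; "newtons" is the grip in N (left out, the last holds). Time passes only in rows, so rows that repeat a pose let the fingers close. It gives the time, the measured TCP pose, the force, the opening and the grip force at its end, in the units of the state.
- monitor.get_state(): the state, without advancing time (a new reading comes with each control period).
- camera(name): name is "scene" or "top" or "wrist"; returns the picture (480x640x3 uint8, blue, green, red); there is no depth.
- camera_params(name): a dict with "mtx" (3x3 intrinsics, pixels), "dist_coeffs" ([k1, k2, p1, p2, k3] as OpenCV has them; the pictures are not rectified), "rvec" (rotation vector, rad) and "tvec" (3), from world to camera coordinates, as OpenCV has them; the wrist camera has in their place "T_tool_cam" (4x4, takes a point from camera to tool coordinates, whose origin is the TCP and whose axes are the flange's). Camera axes: x right, y down, z forward; pixel columns grow to the right and rows downward; lengths in m; the calibration is good to about 2 mm. A picture is of the moment at which its call begins: read the wrist's pose just before it. camera_params takes no time and is no camera call.
- arm.job_done(): hands the job in; it is judged then, once.
Trained networks look in the newest picture that a camera, given by its name, has taken for a name from the list of things; names that differ only in an ending like _2 or _b are one class to them, and where a whole thing is asked for, a point or a joint stands for the part that bears it (a point fixed in the world has none). Each returns a list of dicts, best first, with "p" (0 to 1); they miss things now and then, are a little off and sometimes report something else, mostly with a low value. They report only what shows in the picture. A call takes as long as a camera call. They do not tell look-alikes from the thing itself.
- finder.recognise(camera, thing): "box" ([left, top, right, bottom] in pixels, round what is visible of it).
- finder.outline_of(camera, thing): "region" (480x640 bool, what is visible of it) and "box" ([left, top, right, bottom] in pixels, round what is visible of it).
- finder.mark_of(camera, thing): "uv" ([column, row] in pixels: a listed point, or the origin of a listed thing).
The state is a dict: "time": time; "joint_pos": joint angles; "qd": joint speeds; "tau": joint torques, N m; "ee_pos": TCP position; "eef_rot": TCP orientation; "force": force on the tool from outside, world axes, zero at the start; "torque": the same for the moment, N m; "width": finger opening in m; "gripper_force": force on a finger pad.
Only numpy, scipy, OpenCV 4.12 (cv2) and the standard library are available. Lean on these libraries where they do the work, as an engineer would, in place of code of your own. Each camera call takes 0.05 s, during which the arm holds its last target. There are 200 camera calls.

### The job

Start the shop's laminator so that it warms up with its rollers turning: with a fingertip, tip the red mains rocker to on (push down its raised rear end), then tip the grey rocker next to it to hot (its raised rear end, by the red dot), then push the green run button fully in and let it come back up. Leave the stop and reverse buttons and the temperature dial alone, do not shove the machine, and do not shift, tip or lift anything that stands on it or around it.

Things in the scene. Friction and masses are not known exactly. Their poses are not given: they have to be found in the camera images.
- laminator: A4 pouch laminator, loose, 7 kg, white case 225 (x) x 388 (y) x 105 mm tall; origin under its middle at counter height, +x its rear, +y its left for the operator. Aluminium infeed table reaches 187 mm to -x, 57 mm high. The level top (z 105 mm) bears a dark panel, controls in a row at x -63; y of mains rocker 142, hot/cold rocker 84, dial 20, reverse -40, stop -93, run -146 mm
- mains (a joint): red mains rocker, a V-shaped paddle 36 mm long front to back, 24 mm wide, in a black bezel 2 mm high. rad: 0 = off (rear half raised, front half level), 0.40 = on (rear half level, front half raised). Two-position snap action: starts off, takes about 3.5 N on the raised end, snaps over by itself past 0.2 and stays
- mains_end (a point): middle of the width of the red rocker's rear (on) half, on its top face, 14 mm behind the pivot and 4 mm from the rear end; when off it stands about 10 mm above the panel, when on it lies about 5 mm above the panel. A green dot on the panel behind it marks the on end
- heat (a joint): dark grey hot/cold rocker, same size and snap action as the mains rocker. rad: 0 = cold (rear half raised), 0.40 = hot (rear half level, front half raised). Starts cold. A red dot on the panel behind its rear end marks hot, a blue dot at the front cold
- heat_end (a point): the same point on the hot/cold rocker's rear (hot) half, 14 mm behind its pivot; about 10 mm above the panel when cold, 5 mm when hot
- run (a joint): green run button, sprung, does not latch. m: 0 = up, 0.005 = fully in (about 1.6 N to start, 4 N fully in)
- run_top (a point): centre of the top of the green run button, a round cap 25 mm across standing 10 mm above the panel, in a steel collar 31 mm across and 2 mm high
- stop (a joint): red stop button, same make as the run button, 53 mm to its left; m, 0 = up, 0.005 = in
- stop_top (a point): centre of the top of the red stop button
- reverse (a joint): yellow reverse button, same make, 53 mm to the left of stop; m, 0 = up, 0.005 = in
- reverse_top (a point): centre of the top of the yellow reverse button
- dial_mark (a point): tip of the white pointer on the black temperature dial (28 mm across, 15 mm high), 12 mm from the dial's axis; the dial turns if rubbed
- figurine: small gold seated elephant figurine, 38 mm across its foot, 46 mm tall, loose on the laminator's top behind the control panel; origin at its foot
- glue_stick: glue stick standing beside the laminator's right end, 29 mm across, 86 mm tall, yellow with a red cap; origin at its foot
- pen_cup: blue pen cup beside the laminator's left end, 76 mm across, cup 95 mm, pens up to 145 mm tall; origin at its foot
- stapler: red and black stapler lying on the counter, 125 x 36 mm, 55 mm tall; origin under its middle
- tape_dispenser: blue tape dispenser with a roll, 150 x 60 mm, 91 mm tall; origin under its middle
- sweet_jar: amber jar with a red lid, 90 mm across, 120 mm tall; origin at its foot
- toy_egg: orange toy egg standing on its flat end, 60 mm across, 70 mm tall; origin at its foot
Mind the look-alikes: they are no part of the job. What is meant by the toy_egg is not blue or pink, and is the larger of those in its own colour.

How it is judged:
On the way, in this order (a step that is already met when the one before it is completed fails the run):
1. the red mains rocker is on, the other rocker still cold (value of joint mains above 0.33 rad and value of joint heat below 0.1 rad), for 0.1 s.
2. the hot/cold rocker is at hot, mains still on (value of joint each of heat, mains above 0.33 rad), for 0.1 s.
3. the green run button is pushed in (at least 4 of its 5 mm) (all of step 2 and value of joint run above 0.004 m), for 0.02 s.
At the end, for the whole second after the job is handed in: Mains rocker on and hot/cold rocker at hot (each above 0.33 of 0.40 rad), run button back up (under 1 mm in), stop and reverse buttons up, the laminator and the dial's pointer within 10 mm of where they were, every other thing within 20 mm of its place, upright and at rest (all of step 2 and value of joint each of run, stop, reverse below 0.001 m and distance of each of laminator, dial_mark from where it was at the start of the episode below 0.01 m and distance of each of figurine, glue_stick, pen_cup, stapler, tape_dispenser, sweet_jar, toy_egg from where it was at the start of the episode below 0.02 m and angle between each of figurine, glue_stick, pen_cup, stapler, tape_dispenser, sweet_jar, toy_egg's own z axis and vertical below 0.2 rad and linear speed of each of figurine, glue_stick, pen_cup, stapler, tape_dispenser, sweet_jar, toy_egg below 0.02 m/s); the robot touches nothing.
It fails at once if the rocker is set to hot before the mains is on (value of joint heat above 0.2 rad and value of joint mains below 0.2 rad).
It fails at once if run is pressed before mains and heat are on (value of joint run above 0.0025 m and value of joint any of mains, heat below 0.2 rad).
It fails at once if stop or reverse is pressed (more than 2.5 mm) (value of joint any of stop, reverse above 0.0025 m).
It fails at once if the laminator is shoved or lifted more than 10 mm, or its dial turned (pointer more than 10 mm) (distance of any of dial_mark, laminator from where it was at the start of the episode above 0.01 m).
It fails at once if a bystander is shifted or lifted more than 20 mm, or tipped (distance of any of figurine, glue_stick, pen_cup, stapler, tape_dispenser, sweet_jar, toy_egg from where it was at the start of the episode above 0.02 m or angle between any of figurine, glue_stick, pen_cup, stapler, tape_dispenser, sweet_jar, toy_egg's own z axis and vertical above 0.35 rad).
It also fails if it takes over 35 s, if anything falls off the work surface, if the arm or the gripper's body presses on something with over 40 N, if the wrist force passes 120 N, or if a joint passes its speed limit or range.

## Working session

There is one attempt and no reset: what is moved stays moved. The work goes in short steps, Python scripts to look and compute and a tool call to move; the robot and the scene stay as the last step left them, time stands still between calls to the robot, and variables do not carry over. Pictures are saved under pics/ and viewed, at most 10 in all, crops included, and the job is handed in when it is done.

Besides the shell and the picture viewer there is one more tool, called after "Call:" as name(argument=value, ...), one argument or row to a line, values as JSON. drive_tool: Moves the arm, as the interface text tells. Its arguments: {"type":"object","properties":{"angular":{"type":"array","items":{"type":"array","items":{"type":"number"}}},"slide":{"type":"array","items":{"type":"array","items":{"type":"number"}}},"gripper":{"type":"array","items":{"type":"number"}},"newtons":{"type":"number"}},"required":["angular","slide","gripper"]}

```bash
mkdir -p pics; cat > h.py <<'E'
import numpy as np, cv2
from scipy.spatial.transform import Rotation as R
from station import monitor, camera, camera_params, arm, finder
def cam_T(name, st=None):
    p=camera_params(name); K=np.array(p["mtx"],float); d=np.array(p["dist_coeffs"],float)
    if "T_tool_cam" in p:
        st=st or monitor.get_state()
        T=np.eye(4); T[:3,:3]=R.from_quat(st["eef_rot"]).as_matrix(); T[:3,3]=st["ee_pos"]
        W=T@np.array(p["T_tool_cam"])
    else:
        M=np.eye(4); M[:3,:3]=cv2.Rodrigues(np.array(p["rvec"],float))[0]; M[:3,3]=np.ravel(p["tvec"]); W=np.linalg.inv(M)
    return K,d,W
def to_plane(c,uv,z):
    K,d,W=c; n=cv2.undistortPoints(np.array([[uv]],float),K,d)[0,0]
    r=W[:3,:3]@[n[0],n[1],1]; o=W[:3,3]; return o+r*(z-o[2])/r[2]
def project(c,P):
    K,d,W=c; M=np.linalg.inv(W)
    return cv2.projectPoints(np.atleast_2d(np.array(P,float)),cv2.Rodrigues(M[:3,:3])[0],M[:3,3],K,d)[0][:,0]
E
python3 - <<'E'
from h import *
s=monitor.get_state(); print({k:np.round(v,3) for k,v in s.items()})
for n in("top","scene"):
    im=camera(n); cv2.imwrite(f"pics/{n}0.png",im); c=cam_T(n); print(n,c[2][:3,3].round(3))
    for t,z in(("laminator",0),("mains_end",.115),("heat_end",.115),("dial_mark",.12),("reverse_top",.115),("stop_top",.115),("run_top",.115),("figurine",.105),("glue_stick",0),("pen_cup",0)):
        for m in finder.mark_of(n,t)[:2]: print(t,round(m["p"],2),np.round(m["uv"]),to_plane(c,m["uv"],z).round(3))
E
```

```text
{'time': np.float64(0.0), 'joint_pos': array([ 1.059,  0.6  , -0.003,  1.6  ,  0.002,  0.943, -0.08 ]), 'qd': array([-0.001,  0.   , -0.   , -0.   , -0.001, -0.   , -0.   ]), 'tau': array([-0.0000e+00, -7.6505e+01,  1.4970e+00, -2.5235e+01, -5.2000e-02,
        1.7000e-02,  0.0000e+00]), 'ee_pos': array([ 0.305, -0.657,  0.218]), 'eef_rot': array([ 0.976,  0.216, -0.   , -0.001]), 'force': array([ 0.866,  0.312, -0.423]), 'torque': array([0.065, 0.002, 0.004]), 'gripper_force': np.float64(0.0), 'width': np.float64(0.093)}
top [0.348 0.035 1.881]
laminator 0.84 [335. 214.] [ 0.61  -0.037  0.   ]
mains_end 0.45 [282. 215.] [0.592 0.118 0.115]
dial_mark 0.66 [326. 223.] [ 0.567 -0.007  0.12 ]
reverse_top 0.73 [281. 216.] [0.59  0.122 0.115]
reverse_top 0.62 [340. 234.] [ 0.535 -0.049  0.115]
stop_top 0.46 [361. 237.] [ 0.525 -0.108  0.115]
stop_top 0.37 [343. 234.] [ 0.535 -0.055  0.115]
run_top 0.44 [378. 242.] [ 0.509 -0.155  0.115]
figurine 0.62 [368. 193.] [ 0.654 -0.132  0.105]
glue_stick 0.51 [413. 239.] [ 0.529 -0.275  0.   ]
pen_cup 0.58 [368. 191.] [ 0.678 -0.14   0.   ]
scene [1.341 0.026 0.72 ]
laminator 0.83 [293. 299.] [ 0.608 -0.03   0.   ]
mains_end 0.66 [366. 258.] [0.594 0.13  0.115]
mains_end 0.65 [199. 272.] [ 0.655 -0.221  0.115]
heat_end 0.46 [337. 253.] [0.578 0.068 0.115]
dial_mark 0.41 [310. 246.] [0.56  0.008 0.12 ]
reverse_top 0.52 [286. 241.] [ 0.539 -0.048  0.115]
stop_top 0.4 [265. 234.] [ 0.512 -0.1    0.115]
run_top 0.46 [242. 231.] [ 0.505 -0.153  0.115]
run_top 0.39 [295. 297.] [ 0.72  -0.018  0.115]
figurine 0.59 [244. 282.] [ 0.668 -0.127  0.105]
glue_stick 0.6 [198. 270.] [ 0.516 -0.274  0.   ]
pen_cup 0.88 [405. 343.] [0.732 0.213 0.   ]
pen_cup 0.25 [363. 260.] [0.461 0.142 0.   ]
```

```bash
python3 - <<'E'
import cv2
a=cv2.imread("pics/top0.png")[130:300,230:450]; cv2.imwrite("pics/a.png",cv2.resize(a,(770,595)))
b=cv2.imread("pics/scene0.png"); cv2.imwrite("pics/b.png",b)
E
```

```text
(no output)
```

View pics/a.png

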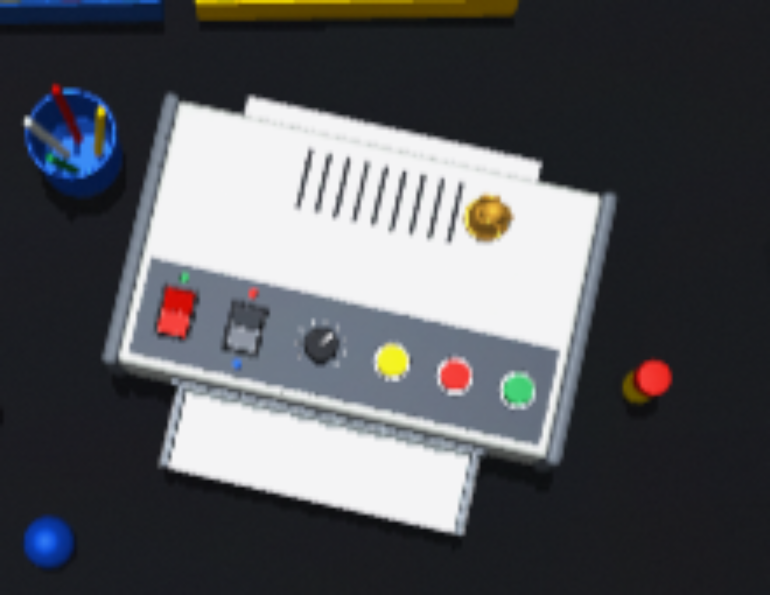

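View pics/b.png

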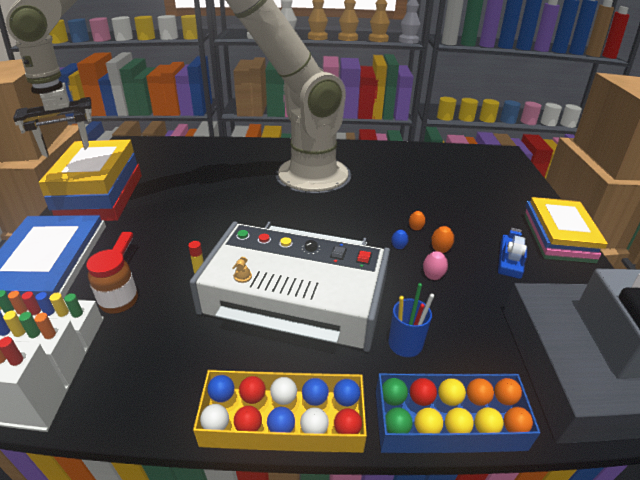

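```bash
cat >> h.py <<'E'
from scipy.optimize import least_squares
L={"mains_end":(-.049,.142,.115),"heat_end":(-.049,.084,.115),"reverse_top":(-.063,-.040,.115),"stop_top":(-.063,-.093,.115),"run_top":(-.063,-.146,.115)}
def world(q,p): return R.from_euler("z",q[2]).apply(p)+[q[0],q[1],0]
def fit(obs,q0=(.61,-.035,-.29)):  # obs: (cam tuple, name, uv)
    f=lambda q: np.concatenate([(project(c,world(q,L[n]))[0]-uv) for c,n,uv in obs])
    r=least_squares(f,q0,loss="soft_l1",x_scale=[.1,.1,.1]); return r.x,f(r.x).reshape(-1,2)
def rel(st,P): return R.from_quat(st["eef_rot"]).inv().apply(np.array(P)-st["ee_pos"])*100
E
python3 - <<'E'
from h import *
t,s=cam_T("top"),cam_T("scene")
O=[(t,"mains_end",(281.4,214.9)),(t,"heat_end",(300.9,219.1)),(t,"run_top",(378,241.4)),(t,"stop_top",(360.2,237.4)),(t,"reverse_top",(342,233)),
(s,"mains_end",(366,258)),(s,"heat_end",(337,253)),(s,"run_top",(242,231)),(s,"stop_top",(265,234)),(s,"reverse_top",(286,241))]
q,r=fit(O); print(q.round(4)); print(r.round(1))
st=monitor.get_state(); np.save("q.npy",q)
for n in L: print(n,world(q,L[n]).round(3))
m=world(q,(-.03,.1,.25)); print(m,rel(st,m))
Rt=R.from_quat(st["eef_rot"]); ly=R.from_euler("z",q[2]).apply([0,-1,0]); print("turn deg",[np.degrees(np.arctan2(*(Rt.inv().apply(k*ly)[[0,1]]*[-1,1]))) for k in(1,-1)])
print(np.array(camera_params("wrist")["T_tool_cam"]).round(3))
E
```

```text
[ 0.6061 -0.0267 -0.2418]
[[-1.1 -0.2]
 [-0.9  0.1]
 [-0.7  0.4]
 [-1.   0.3]
 [-0.8  0.6]
 [-3.5 -0.1]
 [-0.3  0.3]
 [ 0.1  1.5]
 [-1.6  2.3]
 [-0.8 -0.8]]
mains_end [0.593 0.123 0.115]
heat_end [0.579 0.067 0.115]
reverse_top [ 0.535 -0.05   0.115]
stop_top [ 0.523 -0.102  0.115]
run_top [ 0.51  -0.153  0.115]
[0.60091875 0.07759104 0.25      ] [ 57.77015348 -54.22464454  -3.14092579]
turn deg [np.float64(38.76475370104972), np.float64(-141.23524629895027)]
[[-0.002 -0.959 -0.283  0.08 ]
 [ 1.    -0.001 -0.002  0.   ]
 [ 0.002 -0.283  0.959 -0.167]
 [ 0.     0.     0.     1.   ]]
```

Call:
drive_tool(
  angular=[
    [0,0,0],
    [0,0,0.1],
    [0,0,0.2],
    [0,0,0.3],
    [0,0,0.4],
    [0,0,0.5],
    [0,0,0.6],
    [0,0,0.677],
    [0,0,0.677],
    [0,0,0.677],
    [0,0,0.677],
    [0,0,0.677],
  ],
  slide=[
    [0,0,-3.2],
    [3,-3,-3.2],
    [6,-6,-3.2],
    [9,-9,-3.2],
    [12,-12,-3.2],
    [15,-15,-3.2],
    [18,-18,-3.2],
    [21,-21,-3.2],
    [24,-24,-3.2],
    [27,-27,-3.2],
    [30,-30,-3.2],
    [33,-33,-3.2],
  ],
  gripper=[0,0,0,0,0,0,0,0,0,0,0,0],
)

```text
time: 2.3
ee_pos: [0.4661, -0.2176, 0.2509]
eef_rot: [0.993, -0.121, 0.0, 0.0]
force: [0.5, -0.4, 1.2]
width: 0.0027
gripper_force: 0.0
```

```bash
python3 - <<'E'
from h import *
st=monitor.get_state(); q=np.load("q.npy"); print(st["time"],st["joint_pos"].round(2),st["ee_pos"].round(3),st["width"],rel(st,world(q,(-.05,.09,.25))).round(2))
Rt=R.from_quat(st["eef_rot"]); print((Rt.inv()*R.from_euler("z",q[2])*R.from_euler("x",np.pi)).as_rotvec())
E
```

```text
2.3 [ 0.24  0.31  0.11  2.05 -0.05  0.79 -1.43] [ 0.466 -0.218  0.251] 0.002698766868903908 [  4.01 -30.89   0.09]
[ 5.41328709e-05 -6.87270479e-04 -3.59449465e-04]
```

Call:
drive_tool(
  angular=[
    [0,0,0],
    [0,0,0],
    [0,0,0],
    [0,0,0],
    [0,0,0],
    [0,0,0],
    [0,0,0],
    [0,0,0],
    [0,0,0],
    [0,0,0],
    [0,0,0],
  ],
  slide=[
    [0.4,-3,0],
    [0.8,-6,0],
    [1.2,-9,0],
    [1.6,-12.5,0],
    [2,-16,0],
    [2.4,-19.5,0],
    [2.8,-23,0],
    [3.2,-26,0],
    [3.6,-29,0],
    [4,-30.9,0],
    [4,-30.9,0],
  ],
  gripper=[0,0,0,0,0,0,0,0,0,0,0],
)

```text
time: 3.4
ee_pos: [0.5795, 0.074, 0.2504]
eef_rot: [0.993, -0.119, 0.0, -0.0]
force: [-0.1, 0.3, -0.2]
width: 0.0004
gripper_force: 0.0
```

```bash
python3 - <<'E'
from h import *
st=monitor.get_state(); q=np.load("q.npy"); print(st["time"],st["joint_pos"].round(2),st["ee_pos"].round(3))
im=camera("wrist"); c=cam_T("wrist",st); 
for n in L:
    p=project(c,world(q,L[n]))[0]; print(n,p.round(1),[(round(m["p"],2),np.round(m["uv"],1)) for m in finder.mark_of("wrist",n)[:2]])
    cv2.drawMarker(im,tuple(int(v) for v in p),(255,0,255),0,12)
cv2.imwrite("pics/w1.png",im)
E
```

```text
3.4 [-0.26  0.39  0.05  1.9  -0.02  0.85 -2.01] [0.579 0.074 0.25 ]
mains_end [256.4 229.3] [(0.66, array([255.5, 227.2]))]
heat_end [326.9 229.4] [(0.61, array([328.1, 228.3]))]
reverse_top [474.9 246. ] [(0.7, array([473.3, 245.4])), (0.26, array([254.2, 227.8]))]
stop_top [536.9 246.1] [(0.91, array([533.1, 245.5]))]
run_top [597.6 246.2] [(0.87, array([594.1, 248.5])), (0.53, array([150.5,  92.8]))]
```

View pics/w1.png

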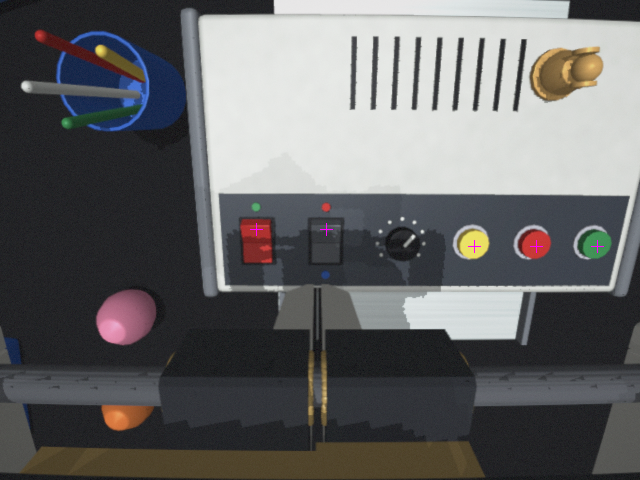

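```bash
python3 - <<'E'
from h import *
st=monitor.get_state(); c=cam_T("wrist",st)
O=[(c,"mains_end",(255.5,227.8)),(c,"heat_end",(327.5,228.5)),(c,"reverse_top",(473.3,245.)),(c,"stop_top",(533.1,245)),(c,"run_top",(594.1,246.5))]
q,r=fit(O); print(q.round(4)); print(r.round(1)); np.save("q.npy",q)
for n in L: print(n,rel(st,world(q,L[n])).round(2))
E
```

```text
[ 0.6051 -0.0305 -0.2521]
[[-0.6 -0. ]
 [-2.1 -0.3]
 [-0.2  0.4]
 [ 1.9  0.8]
 [ 1.4 -0.3]]
mains_end [ 0.23 -5.17 13.57]
heat_end [ 0.19  0.63 13.58]
reverse_top [-1.31 13.01 13.58]
stop_top [-1.35 18.31 13.58]
run_top [-1.4  23.61 13.59]
```

Call:
drive_tool(
  angular=[
    [0,0,0],
    [0,0,0],
    [0,0,0],
    [0,0,0],
    [0,0,0],
    [0,0,0],
    [0,0,0],
    [0,0,0],
  ],
  slide=[
    [0.1,-2.6,2],
    [0.2,-5.2,4],
    [0.2,-5.2,7],
    [0.2,-5.2,9.5],
    [0.2,-5.2,11.5],
    [0.2,-5.2,12.3],
    [0.2,-5.2,12.8],
    [0.2,-5.2,12.8],
  ],
  gripper=[0,0,0,0,0,0,0,0],
)

```text
time: 4.5
ee_pos: [0.5932, 0.1208, 0.1228]
eef_rot: [0.993, -0.121, 0.0, 0.0]
force: [-0.3, -0.7, 0.5]
width: 0.0006
gripper_force: 0.0
```

```bash
python3 - <<'E'
from h import *
st=monitor.get_state(); q=np.load("q.npy"); print(st["time"],st["ee_pos"].round(4),st["force"],rel(st,world(q,L["mains_end"])).round(2))
im=camera("wrist"); cv2.imwrite("pics/w2.png",im)
E
```

```text
4.5 [0.5932 0.1208 0.1228] [-0.29889323 -0.71325517  0.48405874] [0.03 0.15 0.78]
```

View pics/w2.png

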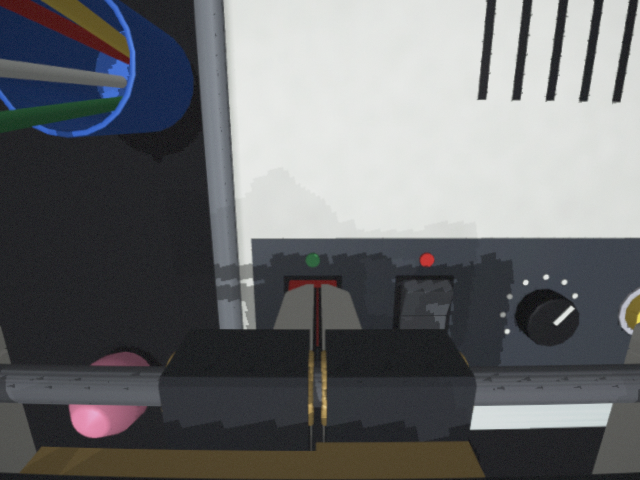

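Call:
drive_tool(
  angular=[
    [0,0,0],
    [0,0,0],
    [0,0,0],
    [0,0,0],
    [0,0,0],
    [0,0,0],
  ],
  slide=[
    [0,0,0.3],
    [0,0,0.5],
    [0,0,0.7],
    [0,0,0.9],
    [0,0,1.1],
    [0,0,1.1],
  ],
  gripper=[0,0,0,0,0,0],
)

```text
time: 5.15
ee_pos: [0.5923, 0.1212, 0.1111]
eef_rot: [0.993, -0.121, -0.001, 0.0]
force: [-0.7, -0.4, -0.3]
width: 0.0006
gripper_force: 0.0
```

Call:
drive_tool(
  angular=[
    [0,0,0],
    [0,0,0],
    [0,0,0],
  ],
  slide=[
    [0,0,0.1],
    [0,0,0.15],
    [0,0,0.15],
  ],
  gripper=[0,0,0],
)

```text
time: 5.45
ee_pos: [0.5925, 0.1212, 0.1101]
eef_rot: [0.993, -0.121, -0.0, 0.0]
force: [-1.3, -0.4, 3.1]
width: 0.0004
gripper_force: 1.6
```

Call:
drive_tool(
  angular=[
    [0,0,0],
    [0,0,0],
    [0,0,0],
    [0,0,0],
    [0,0,0],
    [0,0,0],
  ],
  slide=[
    [0,0,-1.5],
    [0,0,-3.5],
    [0,2,-5],
    [0,4.5,-5],
    [0,5.7,-5],
    [0,5.7,-5],
  ],
  gripper=[0,0,0,0,0,0],
)

```text
time: 6.05
ee_pos: [0.5787, 0.063, 0.1602]
eef_rot: [0.992, -0.123, -0.0, 0.001]
force: [1.0, -0.2, -0.2]
width: 0.0003
gripper_force: 0.0
```

```bash
python3 - <<'E'
from h import *
st=monitor.get_state(); q=np.load("q.npy"); print(st["time"],st["ee_pos"].round(4),rel(st,world(q,L["heat_end"])).round(2))
im=camera("wrist"); cv2.imwrite("pics/w3.png",im); c=cam_T("wrist",st)
for n in L:
    p=project(c,world(q,L[n]))[0]; print(n,p.round(1),[(round(m["p"],2),np.round(m["uv"],1)) for m in finder.mark_of("wrist",n)[:2]])
E
```

```text
6.05 [0.5787 0.063  0.1602] [-0.   -0.01  4.52]
mains_end [220.4 268.8] [(0.73, array([215.5, 262.8])), (0.73, array([ 95.1, 442.6]))]
heat_end [317.8 269.3] [(0.87, array([311. , 268.6]))]
reverse_top [520.2 291.4] [(0.22, array([213.4, 261.4]))]
stop_top [603.4 291.2] [(0.67, array([598.3, 284.7]))]
run_top [683.2 290.8] []
```

View pics/w3.png

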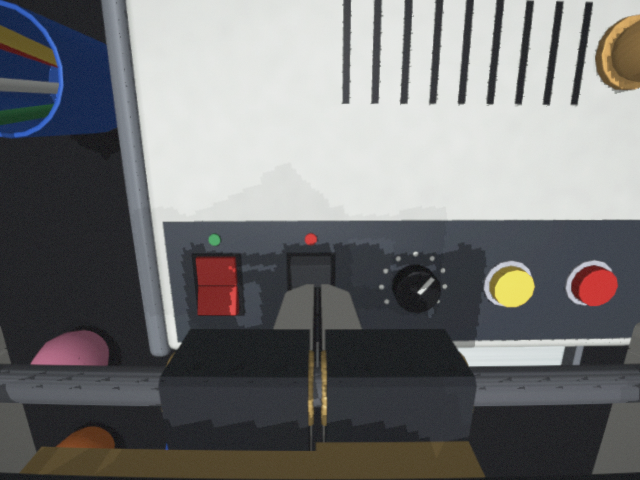

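Call:
drive_tool(
  angular=[
    [0,0,0],
    [0,0,0],
    [0,0,0],
    [0,0,0],
    [0,0,0],
    [0,0,0],
    [0,0,0],
    [0,0,0],
    [0,0,0],
  ],
  slide=[
    [0.1,-0.3,1.5],
    [0.1,-0.3,3],
    [0.1,-0.3,4],
    [0.1,-0.3,4.3],
    [0.1,-0.3,4.5],
    [0.1,-0.3,4.7],
    [0.1,-0.3,4.9],
    [0.1,-0.3,5.02],
    [0.1,-0.3,5.02],
  ],
  gripper=[0,0,0,0,0,0,0,0,0],
)

```text
time: 7.25
ee_pos: [0.5806, 0.0684, 0.1101]
eef_rot: [0.993, -0.121, -0.0, 0.0]
force: [-1.1, 0.2, 2.8]
width: 0.0001
gripper_force: 1.3
```

Call:
drive_tool(
  angular=[
    [0,0,0],
    [0,0,0],
    [0,0,0],
    [0,0,0],
    [0,0,0],
    [0,0,0],
    [0,0,0],
    [0,0,0],
    [0,0,0],
    [0,0,0],
    [0,0,0],
  ],
  slide=[
    [0,0,-1.5],
    [0,0,-4],
    [0,0,-7],
    [-0.3,3,-7],
    [-0.5,7,-7],
    [-0.8,11,-7],
    [-1.1,15,-7],
    [-1.4,19,-7],
    [-1.5,22,-7],
    [-1.5,23,-7],
    [-1.5,23,-7],
  ],
  gripper=[0,0,0,0,0,0,0,0,0,0,0],
)

```text
time: 8.35
ee_pos: [0.5108, -0.1524, 0.18]
eef_rot: [0.993, -0.122, -0.0, 0.0]
force: [-0.7, 0.3, 0.0]
width: -0.0
gripper_force: 0.0
```

```bash
python3 - <<'E'
from h import *
st=monitor.get_state(); q=np.load("q.npy"); print(st["time"],st["ee_pos"].round(4),rel(st,world(q,L["run_top"])).round(2))
im=camera("wrist"); cv2.imwrite("pics/w4.png",im); c=cam_T("wrist",st)
for n in L:
    p=project(c,world(q,L[n]))[0]; print(n,p.round(1),[(round(m["p"],2),np.round(m["uv"],1)) for m in finder.mark_of("wrist",n)[:2]])
E
```

```text
8.35 [ 0.5108 -0.1524  0.18  ] [-0.21  0.44  6.5 ]
mains_end [-106.2  238.4] []
heat_end [-26.  238.8] []
reverse_top [161.5 260.5] [(0.56, array([153.3, 258.8]))]
stop_top [242.7 261. ] [(0.63, array([233.5, 257.9]))]
run_top [324.6 261.5] [(0.69, array([315.2, 257.3]))]
```

View pics/w4.png

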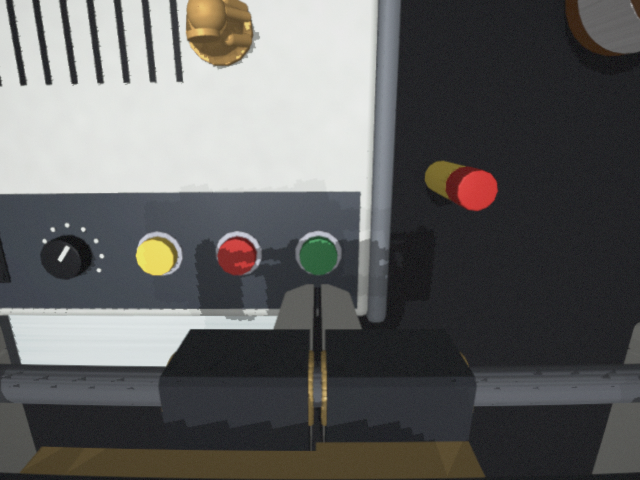

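Call:
drive_tool(
  angular=[
    [0,0,0],
    [0,0,0],
    [0,0,0],
    [0,0,0],
    [0,0,0],
    [0,0,0],
    [0,0,0],
    [0,0,0],
    [0,0,0],
  ],
  slide=[
    [0.1,0,2],
    [0.1,0,4],
    [0.1,0,5.5],
    [0.1,0,6.2],
    [0.1,0,6.6],
    [0.1,0,6.8],
    [0.1,0,7],
    [0.1,0,7.1],
    [0.1,0,7.1],
  ],
  gripper=[0,0,0,0,0,0,0,0,0],
)

```text
time: 9.55
ee_pos: [0.5124, -0.151, 0.1102]
eef_rot: [0.993, -0.121, 0.0, -0.0]
force: [-4.5, 4.4, 12.4]
width: 0.0002
gripper_force: 6.4
```

Call:
drive_tool(
  angular=[
    [0,0,0],
    [0,0,0],
    [0,0,0],
    [0,0,0],
    [0,0,0],
    [0,0,0],
    [0,0,0],
  ],
  slide=[
    [0,0,-1],
    [0,0,-3],
    [0,0,-6],
    [0,0,-10],
    [0,0,-14],
    [0,0,-14],
    [0,0,-14],
  ],
  gripper=[0,0,0,0,0,0,0],
)

```text
time: 10.25
ee_pos: [0.5128, -0.1518, 0.2502]
eef_rot: [0.993, -0.121, 0.002, 0.0]
force: [-0.4, -0.2, 0.0]
width: 0.0007
gripper_force: 0.0
```

```bash
python3 - <<'E'
from h import *
st=monitor.get_state(); print(st["time"],st["ee_pos"].round(4))
w=camera("wrist"); s=camera("scene"); s0=cv2.imread("pics/scene0.png")
f=lambda a: cv2.resize(a[215:300,225:395],(680,290))
cv2.imwrite("pics/cmp.png",np.vstack([f(s0),f(s)]))
cv2.imwrite("pics/w5.png",w)
E
```

```text
10.25 [ 0.5128 -0.1518  0.2502]
```

View pics/cmp.png

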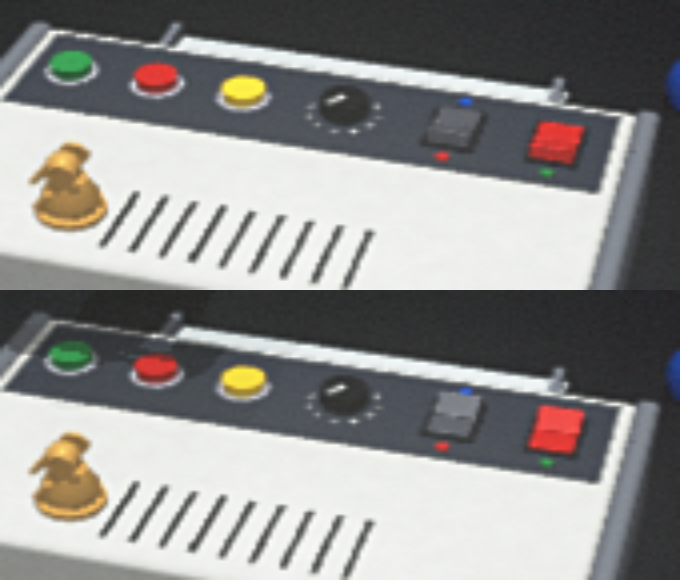

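View pics/w5.png

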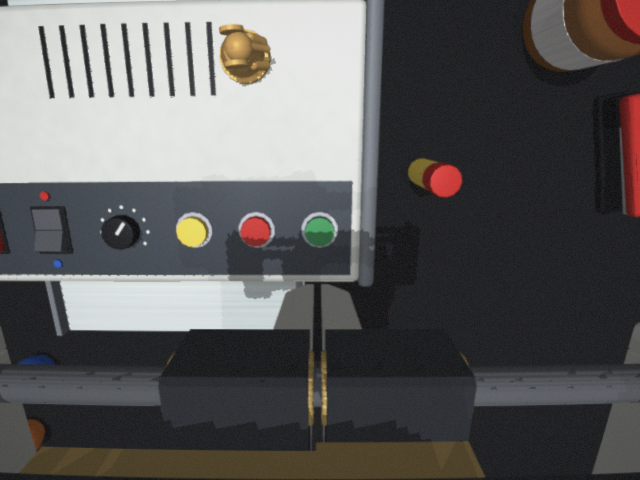

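The scene comparison shows both rockers changed over: the front halves are now raised, grey at (455,410) and red at (557,425). The run, stop and reverse buttons are up, and the figurine, dial and laminator have not moved. The wrist view shows the fingers clear.

```bash
python3 -c "
from station import arm
print(arm.job_done())"
```

```text
the job is handed in; nothing more can be done
None
```

The job is handed in: mains was tipped on, then the grey rocker to hot, then run was pushed fully in and came back up; the last camera views showed nothing else moved, and the hand-in gave no verdict.

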